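Level the engraver's surface plate

TASK

Lay the red spirit level flat on the small black surface plate, lengthwise between the two white lines and at mid-length of them, let go of it, and then turn the plate's red foot knob until the bubble comes to rest between the two black lines of the vial. Then press down on top of the level with the fingertips (about 10 N), holding it against the plate, and finish while still pressing, with the bubble still centred; leave the other things on the bench where they are.

Things in the scene. Friction and masses are not known exactly. Their poses are not given: they have to be found in the camera images.
- level: red spirit level, a bar 160 x 24 x 40 mm (length along its x, width along y), 0.25 kg give or take a fifth, loose; origin at the centre of its underside. The middle of its top carries a green vial (84 mm long, top 37 mm above the underside) with a white bubble 15 mm long and two black lines 23 mm apart, centred. Both ends of the top have a black rubber thumb pad, 34 mm long, centred 63 mm from the middle, top 40 mm above the underside. Grip it across its width
- bubble (a joint): the slope the bubble shows, rad: 0 = centred, positive = bubble towards the level's own +x end, that end being high; 0.01 rad = the bubble's middle 5 mm from the middle of the vial (at most 0.066 = 33 mm). It goes to the higher end and takes about 1 s to settle. It is clear of both black lines within 0.006 of 0
- plate_mid (a point): centre of the top face of the black surface plate (150 mm along its x by 240 mm along its y; y points to the foot knob), about 75 mm above the bench, 31 mm above the tilting axis, so it hardly moves as the plate tilts. The plate tilts about its x axis only; at the start the side with the foot is low by 0.018 to 0.042 rad. Two white lines run along y at x = -25 and +25 mm, 200 mm long. A lug on the foot side, 70 mm long, carries the foot screw
- foot_grip (a point): point on the foot knob's upright axis, 185 mm from the plate's centre along the plate's y, 110 to 115 mm above the bench, at mid-height of the red grip: an upright bar 40 x 12 x 32 mm (length along this point's x, pinch it across its y), on a round black collar of 36 mm diameter whose top is 16 mm below this point. Its x axis turns with the knob. The knob stays at its height as it turns; its axis leans at most 3 degrees from upright
- foot (a joint): angle of the foot knob, rad, 0 at the start and growing clockwise seen from above, from -1 to 4 (stops). Clockwise raises the foot side of the plate by 0.025 rad of slope per rad, so the bubble moves 12.5 mm (0.025 of its reading) per rad towards the foot side. The needed turn is about 0.7 to 1.7 rad clockwise. It takes about 0.1 N m and stays where it is left
- sheet: bystander: copper sheet edged in yellow, 105 x 80 x 4 mm, lying loose; origin under its centre
- frame: bystander: blue picture frame with copper relief, 150 x 200 x 14 mm, lying flat; origin under its centre
- hammer: bystander: chasing hammer, yellow handle 200 mm long along x, blue head at +x, lying; origin at the bench under the handle's middle
- punch: bystander: square steel punch 120 x 8 x 8 mm, lying along its x; origin under its centre
- gauge: bystander: brass block 45 x 30 x 30 mm; origin under its centre
- wax: bystander: jar, 60 mm diameter, 60 mm high; origin under its centre
Things that resemble listed ones, but are neither listed nor needed, are in the scene too. What is shaped like the level but pink is not meant.

How it is judged:
By the outcome, as a careful person would: the job done as asked, in the order asked, and still so for the second after the job is handed in, while the arm keeps its last pose, push and grip.
It also fails if it takes over 72 s, if anything falls off the work surface, if the arm or the gripper's body presses on something with over 40 N, if the wrist force passes 120 N, or if a joint passes its speed limit or range.

ROBOT

A 6-joint arm with a two-finger parallel gripper is mounted at the origin on the work surface. World frame = base frame: x ahead of the robot, y to its left, z up, the work surface at z = 0. Lengths are in mm, angles in rad, forces in N, time in s.
With the tool pointing down it reaches from about 350 to 975 mm from the base axis. Payload 7.1 kg.
Tool frame: the origin (TCP) lies midway between the tips of the shut fingers; the grasp point (between the pads) lies 19 mm behind it; z points along the fingers, x is the direction in which the jaws open and shut, and the axes are right-handed (so a half turn about z gives the same grasp; the last joint's range is limited). The gripper opens to 88 mm and grips with 3 to 60 N. Pads are 20 mm wide; open, the fingers measure 115 mm over their backs; the gripper's body (75 mm by 178 mm) begins 61 mm behind the grasp point.
Start: joints at [-1.296, 0.423, 1.63, -0, 1.089, -0.019], TCP at [181.013, -598.197, 222.675] pointing down, gripper open.
Joint ranges: [-3, 3], [-0.9, 2.11], [0.09, 2.58], [-1.31, 4.45], [0.11, 2.69], [-2.54, 2.54]. Speed limits (rad/s): [2.39, 2.39, 3.01, 3.14, 3.14, 3.14].

INTERFACE

Orientations are given as a rotation vector (axis times angle).
In Python, from workcell import telemetry, imaging, ticket gives the robot as it stands.
- The arm moves only by the tool jog_arm, never from a script. Its arguments are lists of equal length, an entry for each row: "travel": the shift along the world's x, y, z in units of 400 mm (1.0 is 400 mm), a list of three; "dr": the turn, a rotation vector about the world's x, y, z in units of 90 degrees (1.0 is 90 degrees), a list of three. In form: {"travel": [[tx, ty, tz], ...], "dr": [[wx, wy, wz], ...]}. A call has exactly 10 rows; each row is the pose to reach, as a shift and turn from the pose measured when the call began; what a row does not reach only later rows make up. A row lasts 1/10 s, in which the tool goes at most 50 mm and 8.59 degrees, less where a joint would pass 70% of its speed; a pose out of reach is approached as far as the arm can. A call with a number of a shift or a turn outside -1 to 1 is refused whole. A call with a gripper value outside its range is refused whole. "hand" is the opening, from -1 (shut) to 1 (fully open), set as the call begins (left out, the last holds). The fingers move at their own pace and stop on an object; the grip force is fixed at half the most. Time passes only in rows, so rows that repeat a pose let the fingers close, or fill a call up. It gives the time, the measured TCP pose, the force and the opening at its end, in the units of the state.
- telemetry.get_obs(): the state, without advancing time (a new reading comes with each control period).
- imaging.get_image(name): name is "side" or "top"; returns a dict with "pixels" (400x640x3 uint8, red, green, blue), "range_z" (400x640 float32, mm along the optical axis (not along the pixel's ray), 0 where there is no reading), "fx", "fy", "cx", "cy" (pixels), "k1" (the pictures are not rectified: a ray, as slopes to the right and down, at radius r is drawn at 1 + k1 r^2 times it, then the intrinsics apply), "extrinsics" (4x4, takes a point from world to camera coordinates). Camera axes: x right, y down, z forward; pixel columns grow to the right and rows downward; lengths in mm; the calibration is good to about 2 mm. A picture is of the moment at which its call begins.
- ticket.close_job(): hands the job in, once; it reports no verdict.
The state is a dict: "t": time; "qpos": joint angles; "qvel": joint speeds; "joint_torque": joint torques, N m; "ee_pos": TCP position; "orientation": TCP orientation; "ft_force": force on the tool from outside, world axes, zero at the start; "moment": the same for the moment, N m; "width": finger opening in mm.
Only numpy, scipy, OpenCV 4.12 (cv2) and the standard library are available. Lean on these libraries where they do the work, as an engineer would, in place of code of your own. Each camera call takes 0.05 s, during which the arm holds its last target. There are 200 camera calls.

## Working session

There is one attempt and no reset: what is moved stays moved. The work goes in short steps, Python scripts to look and compute and a tool call to move; the robot and the scene stay as the last step left them, time stands still between calls to the robot, and variables do not carry over. Pictures are saved under pics/ and viewed, about 8 in all and at most 12, crops included, and the job is handed in when it is done.

Besides the shell and the picture viewer there is one more tool, called by a JSON object that holds its "fn" and its "kwargs". jog_arm: Moves the arm, as the interface text tells. Its arguments: {"type":"object","properties":{"travel":{"type":"array"},"dr":{"type":"array"},"hand":{"type":"number"}},"required":["travel","dr"]}

```bash
ls; mkdir -p pics; cat > h.py <<'E'
import numpy as np, cv2, pickle
from workcell import telemetry, imaging, ticket
def grab(n,tag):
    d=imaging.get_image(n); pickle.dump(d,open(f'{tag}.pkl','wb'))
    cv2.imwrite(f'pics/{tag}.png',d['pixels'][:,:,::-1]); return d
def load(tag): return pickle.load(open(f'{tag}.pkl','rb'))
def rays(d,uv):
    K=np.array([[d['fx'],0,d['cx']],[0,d['fy'],d['cy']],[0,0,1.]])
    return cv2.undistortPoints(np.array(uv,float).reshape(-1,1,2),K,np.array([d['k1'],0,0,0,0.]))[:,0]
def cloud(d):
    h,w=d['range_z'].shape
    v,u=np.mgrid[:h,:w]; n=rays(d,np.c_[u.ravel(),v.ravel()])
    z=d['range_z'].ravel(); P=np.c_[n*z[:,None],z]
    E=np.array(d['extrinsics']); W=(P-E[:3,3])@E[:3,:3]
    W[z==0]=np.nan; return W.reshape(h,w,3)
def onplane(d,uv,z):
    E=np.array(d['extrinsics']);R=E[:3,:3]; c=-R.T@E[:3,3]
    n=rays(d,uv); r=np.c_[n,np.ones(len(n))]@R
    return c+r*((z-c[2])/r[:,2])[:,None]
E
python3 - <<'E'
from h import *
for n in('top','side'):
    d=grab(n,n+'0'); print(n,d['fx'],d['k1'],np.array(d['extrinsics']).round(3).tolist())
print(telemetry.get_obs())
E
```

```text
pics
top 429.148077955653 -0.00985578611754108 [[-0.011, -1.0, -0.014, 110.589], [-0.99, 0.012, -0.138, 538.865], [0.138, 0.012, -0.99, 1061.08], [0.0, 0.0, 0.0, 1.0]]
side 415.7928633048523 0.006224340824935657 [[-0.898, -0.441, 0.009, 545.409], [-0.302, 0.6, -0.741, 20.011], [0.321, -0.668, -0.671, 1341.953], [0.0, 0.0, 0.0, 1.0]]
{'t': 0.1, 'qpos': array([-1.29598933e+00,  4.23711662e-01,  1.63059911e+00,  6.58746666e-06,
        1.08858226e+00, -1.89719109e-02]), 'qvel': array([-0.00098947, -0.00105686, -0.00105354, -0.00212077, -0.00256153,
        0.00119259]), 'joint_torque': array([ 3.53831401e-04, -5.45613241e+01, -2.74325252e+01,  6.45369175e-02,
        1.87998754e-02, -2.05635905e-05]), 'ee_pos': array([ 180.89288672, -597.74039884,  222.01804958]), 'orientation': array([-2.52200819e+00,  1.87191210e+00,  1.61080276e-03]), 'ft_force': array([ 0.11673083,  0.8153225 , -0.57745772]), 'moment': array([-0.02398495,  0.06557076,  0.03233784]), 'width': 87.49585387087586}
```

View pics/top0.png

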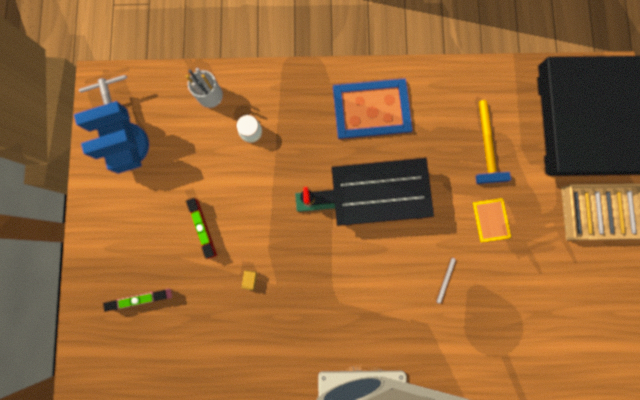

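View pics/side0.png

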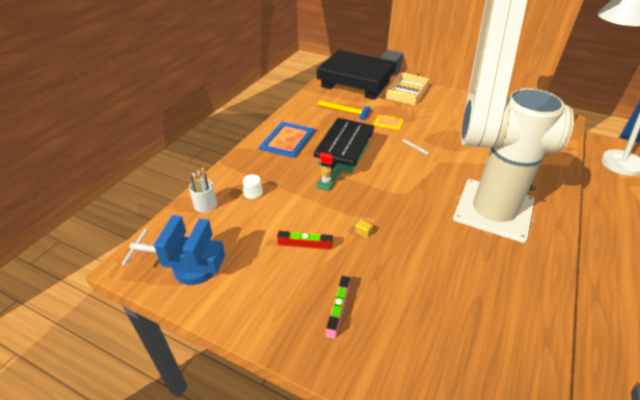

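The top view shows the red level at about (200,228) and the pink decoy at (138,300). The plate is at (383,191), with its white lines at rows 182 and 198 and the red foot knob at (307,197). The side view agrees: the bar at (305,240) is red and the one at (338,305) is pink.

```bash
cat > m.py <<'E'
from h import *
for n in('top','side'):
    d=load(n+'0'); W=cloud(d); p=d['pixels'].astype(int); hsv=cv2.cvtColor(d['pixels'],cv2.COLOR_RGB2HSV)
    boxes={'top':dict(level=(180,190,225,265),plate=(325,150,440,230),knob=(290,180,330,215)),'side':dict(level=(270,225,340,255),plate=(312,115,378,168),knob=(312,145,340,192))}[n]
    for k,(u0,v0,u1,v1) in boxes.items():
        w=W[v0:v1,u0:u1].reshape(-1,3); c=p[v0:v1,u0:u1].reshape(-1,3); h=hsv[v0:v1,u0:u1].reshape(-1,3)
        if k=='level': m=(w[:,2]>30)&(w[:,2]<50)
        if k=='plate': m=(w[:,2]>60)&(w[:,2]<90)&(c.max(1)<70)
        if k=='knob': m=(w[:,2]>122)&(w[:,2]<140)
        q=w[m]; 
        r=cv2.minAreaRect(q[:,:2].astype(np.float32)); print(n,k,m.sum(),'mean',q.mean(0).round(1),'rect',np.round(r[0],1),np.round(r[1],1),round(r[2],1))
        if k=='plate':
            A=np.c_[q[:,:2]-r[0],np.ones(len(q))]; print(np.linalg.lstsq(A,q[:,2],rcond=None)[0])
            l=w[(w[:,2]>60)&(w[:,2]<90)&(c.min(1)>110)]; mm=l.mean(0); print('lines',len(l),mm, cv2.minAreaRect(l[:,:2].astype(np.float32)))
        if k=='knob':
            rm=(c[:,0]>110)&(c[:,1]<60)&(w[:,2]>95); print('red',rm.sum(),w[rm].mean(0),np.nanmax(w[rm],0),np.nanmin(w[rm],0)); print(np.c_[w[rm]].round(0)[:40:2].tolist())
        if k=='level':
            g=(c[:,1]>130)&(c[:,0]<130)&(w[:,2]>25); b=(c.min(1)>150)&(w[:,2]>20); print('green',w[g].mean(0),cv2.minAreaRect(w[g][:,:2].astype(np.float32)),'bubble',b.sum(),w[b].mean(0))
E
python3 m.py
python3 - <<'E'
import cv2,numpy as np
a=cv2.imread('pics/top0.png')[150:235,285:440];b=cv2.imread('pics/side0.png')[115:195,300:385]
f=lambda x,s:cv2.resize(x,None,fx=s,fy=s,interpolation=cv2.INTER_CUBIC)
A=f(a,4);B=f(b,4);o=np.zeros((max(len(A),len(B)),A.shape[1],3),'u1')
o[:len(A)]=A; C=f(cv2.imread('pics/side0.png')[140:195,305:345],6)
P=np.zeros((340+330,620,3),'u1');P[:340]=A;P[340:,:240]=C;P[340:660,250:590]=B
cv2.imwrite('pics/c1.png',P[:600+70][:, :620][:600])
E
```

```text
top level 588 mean [470.4 405.4  37.8] rect [470.7 406.3] [157.6  25.7] 21.1
green [470.76959163 405.29048024  37.1868089 ] ((471.2917785644531, 405.6794738769531), (84.94385528564453, 20.039981842041016), 19.28361701965332) bubble 25 [470.36833626 407.39464158  38.64544634]
top plate 5073 mean [551.2 -53.   74.4] rect [551.7 -43.4] [147.  260.7] 4.7
[ 3.98642362e-03 -3.92697525e-02  7.40441732e+01]
lines 136 [545.62866201 -46.02575059  74.45869803] ((553.6348876953125, -50.326019287109375), (54.03683090209961, 182.15321350097656), 4.429008960723877)
top knob 75 mean [537.8 130.9 125. ] rect [538.1 131. ] [38.5 11.2] 4.3
red 90 [536.62741053 130.4518486  122.61818821] [557.33261175 138.85298395 128.71621993] [518.2110175  123.77579111  95.95211618]
[[557.0, 133.0, 124.0], [555.0, 135.0, 125.0], [555.0, 130.0, 125.0], [552.0, 135.0, 126.0], [552.0, 130.0, 126.0], [555.0, 126.0, 107.0], [550.0, 130.0, 126.0], [551.0, 126.0, 116.0], [547.0, 135.0, 128.0], [548.0, 130.0, 124.0], [549.0, 126.0, 118.0], [545.0, 135.0, 126.0], [545.0, 130.0, 125.0], [546.0, 126.0, 119.0], [543.0, 135.0, 125
[... 643 characters left out ...]
.0098876953125), 4.075273036956787)
side knob 32 mean [536.9 133.9 126. ] rect [536.8 134.1] [38.3 12.6] 0.5
red 106 [534.64636815 134.76768034 114.19701602] [555.99467651 143.0370746  128.94579072] [516.67604498 123.30179341  95.16251957]
[[556.0, 131.0, 126.0], [549.0, 132.0, 129.0], [550.0, 137.0, 128.0], [545.0, 132.0, 127.0], [539.0, 130.0, 127.0], [554.0, 135.0, 121.0], [544.0, 134.0, 124.0], [537.0, 133.0, 125.0], [530.0, 134.0, 128.0], [524.0, 130.0, 128.0], [553.0, 137.0, 119.0], [547.0, 135.0, 120.0], [538.0, 139.0, 125.0], [531.0, 132.0, 123.0], [523.0, 132.0, 126.0], [520.0, 124.0, 121.0], [549.0, 137.0, 117.0], [542.0, 137.0, 119.0], [535.0, 136.0, 121.0], [528.0, 137.0, 124.0]]
```

View pics/c1.png

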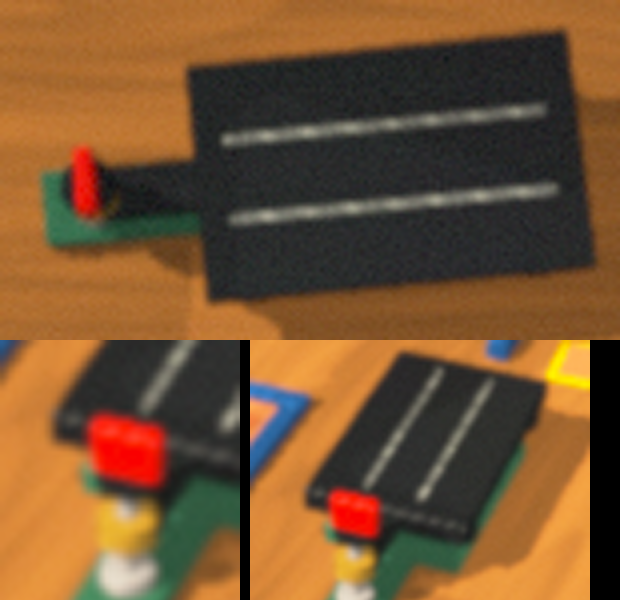

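The crop shows the white lines cleanly. Line 1 runs from pixel (340.5,185) to (421.8,177.5), and line 2 from (342.5,204.8) to (424.5,197). The knob bar stands upright across the plate's y.

```bash
python3 - <<'E'
from h import *
from scipy.spatial.transform import Rotation as R
d=load('top0')
uv=np.array([[222,140],[547,110],[230,219],[558,188]])
# line ends in crop scaled x4 (cv2.resize centre convention)
uv=(uv+.5)/4-.5+[285,150]
P=onplane(d,uv,74.5);print(P.round(1).tolist(),P.mean(0)); 
for a,b in((0,1),(2,3)): v=P[a]-P[b];print(np.linalg.norm(v),np.degrees(np.arctan2(v[1],v[0])))
k=np.array([537,132.5])-P.mean(0)[:2];print('knob',np.linalg.norm(k),np.degrees(np.arctan2(k[1],k[0])))
o=telemetry.get_obs();m=R.from_rotvec(o['orientation']).as_matrix();print(m.round(3),np.degrees(np.arctan2(m[1,0],m[0,0])),o['qpos'])
E
```

```text
[[570.4, 47.4, 74.5], [586.7, -154.9, 74.5], [520.9, 43.3, 74.5], [537.7, -159.5, 74.5]] [553.9241495  -55.93325255  74.5       ]
202.90553002814522 94.60862835656002
203.51341834406227 94.72969497635195
knob 189.1917479777725 95.13225493868065
[[ 0.29  -0.957 -0.   ]
 [-0.957 -0.29   0.001]
 [-0.001 -0.    -1.   ]] -73.16788241424257 [-1.29598933e+00  4.23711662e-01  1.63059911e+00  6.58746666e-06
  1.08858226e+00 -1.89719109e-02]
```

{"fn": "jog_arm", "kwargs": {"travel": [[0.05,0.07,0],[0.13,0.18,0],[0.22,0.3,0],[0.31,0.42,0],[0.4,0.54,0],[0.48,0.66,0],[0.57,0.78,0],[0.66,0.9,0],[0.725,1.0,0],[0.725,1.0,0]], "dr": [[0,0,0],[0,0,0],[0,0,0],[0,0,0],[0,0,0],[0,0,0],[0,0,0],[0,0,0],[0,0,0],[0,0,0]], "hand": 1}}

```text
t: 1.1
ee_pos: [466.0, -203.8, 221.9]
orientation: [-2.522, 1.872, 0.002]
ft_force: [-1.0, -0.2, 0.1]
width: 87.7
```

{"fn": "jog_arm", "kwargs": {"travel": [[0,0.1,0],[0,0.2,0],[0,0.32,0],[0,0.44,0],[0,0.56,0],[0,0.68,0],[0,0.8,0],[0,0.92,0],[0,1,0],[0,1,0]], "dr": [[0,0,0],[0,0,0],[0,0,0],[0,0,0],[0,0,0],[0,0,0],[0,0,0],[0,0,0],[0,0,0],[0,0,0]]}}

```text
t: 2.1
ee_pos: [465.9, 199.5, 221.8]
orientation: [-2.525, 1.866, 0.002]
ft_force: [-0.0, -1.1, -0.7]
width: 87.6
```

{"fn": "jog_arm", "kwargs": {"travel": [[0.002,0.08,0],[0.004,0.19,0],[0.008,0.3,-0.03],[0.01,0.4,-0.1],[0.0125,0.49,-0.18],[0.0125,0.518,-0.27],[0.0125,0.518,-0.34],[0.0125,0.518,-0.38],[0.0125,0.518,-0.38],[0.0125,0.518,-0.38]], "dr": [[0,0,0],[0,0,0.01],[0,0,0.02],[0,0,0.03],[0,0,0.036],[0,0,0.036],[0,0,0.036],[0,0,0.036],[0,0,0.036],[0,0,0.036]]}}

```text
t: 3.1
ee_pos: [471.5, 406.3, 70.4]
orientation: [-2.576, 1.795, 0.002]
ft_force: [0.0, 0.1, 0.7]
width: 87.9
```

```bash
python3 - <<'E'
from h import *
d=grab('top','t1'); s=grab('side','s1')
a=cv2.resize(cv2.imread('pics/t1.png')[170:290,150:260],None,fx=3.5,fy=3.5);b=cv2.resize(cv2.imread('pics/s1.png')[170:290,250:360],None,fx=3.5,fy=3.5)
cv2.imwrite('pics/c2.png',np.hstack([a,b])); print(telemetry.get_obs()['qpos'])
E
```

```text
[0.69149678 0.61527614 1.71836807 0.0025067  0.80428451 1.90678529]
```

View pics/c2.png

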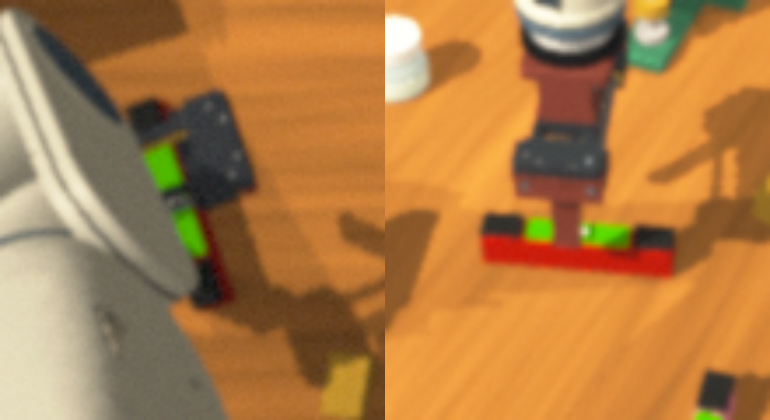

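The gripper is centred over the level's vial with its fingers on either side, so I can descend and grip.

{"fn": "jog_arm", "kwargs": {"travel": [[0,0,-0.02],[0,0,-0.05],[0,0,-0.08],[0,0,-0.11],[0,0,-0.135],[0,0,-0.15],[0,0,-0.153],[0,0,-0.153],[0,0,-0.153],[0,0,-0.153]], "dr": [[0,0,0],[0,0,0],[0,0,0],[0,0,0],[0,0,0],[0,0,0],[0,0,0],[0,0,0],[0,0,0],[0,0,0]]}}

```text
t: 4.2
ee_pos: [472.4, 407.3, 10.8]
orientation: [-2.574, 1.793, 0.001]
ft_force: [-0.1, -0.1, 0.9]
width: 88.0
```

{"fn": "jog_arm", "kwargs": {"travel": [[0,0,0],[0,0,0],[0,0,0],[0,0,0],[0,0,0],[0,0,0],[0,0,0],[0,0,0],[0,0,0],[0,0,0]], "dr": [[0,0,0],[0,0,0],[0,0,0],[0,0,0],[0,0,0],[0,0,0],[0,0,0],[0,0,0],[0,0,0],[0,0,0]], "hand": -1}}

```text
t: 5.2
ee_pos: [472.4, 407.3, 10.9]
orientation: [-2.574, 1.793, 0.001]
ft_force: [-0.2, 0.1, -0.3]
width: 23.6
```

{"fn": "jog_arm", "kwargs": {"travel": [[0,0,0.03],[0,0,0.1],[0,0,0.2],[0,-0.02,0.3],[0.01,-0.06,0.38],[0.02,-0.12,0.44],[0.04,-0.22,0.46],[0.06,-0.34,0.46],[0.08,-0.44,0.46],[0.09,-0.5,0.46]], "dr": [[0,0,0],[0,0,0],[0,0,0],[0,0,0.02],[0,0,0.06],[0,0,0.12],[0,0,0.2],[0,0,0.28],[0,0,0.36],[0,0,0.4]]}}

```text
t: 6.2
ee_pos: [508.3, 204.5, 195.7]
orientation: [-3.004, 0.906, 0.003]
ft_force: [-0.3, 0.4, -2.8]
width: 24.0
```

{"fn": "jog_arm", "kwargs": {"travel": [[0.015,-0.1,0],[0.035,-0.21,0],[0.055,-0.33,0],[0.075,-0.45,0],[0.095,-0.55,0],[0.108,-0.62,-0.05],[0.112,-0.646,-0.12],[0.112,-0.646,-0.19],[0.112,-0.646,-0.227],[0.112,-0.646,-0.227]], "dr": [[0,0,0.06],[0,0,0.13],[0,0,0.21],[0,0,0.28],[0,0,0.35],[0,0,0.41],[0,0,0.424],[0,0,0.424],[0,0,0.424],[0,0,0.424]]}}

```text
t: 7.2
ee_pos: [551.4, -53.6, 103.3]
orientation: [-3.135, -0.126, 0.011]
ft_force: [0.1, -0.2, -1.5]
width: 23.5
```

```bash
python3 - <<'E'
from h import *
d=grab('top','t2'); s=grab('side','s2')
a=cv2.resize(cv2.imread('pics/t2.png')[140:240,290:445],None,fx=5,fy=5)[:, :775];b=cv2.resize(cv2.imread('pics/s2.png')[90:200,300:400],None,fx=4,fy=4)
cv2.imwrite('pics/c3.png',b)
o=telemetry.get_obs();print(o['ee_pos'],o['orientation'],o['ft_force'])
W=cloud(s);p=s['pixels'].astype(int);m=np.isfinite(W[...,2])&(W[...,2]<145)&(W[...,2]>85)
for nm,c in(('red',(p[...,0]>100)&(p[...,1]<60)&(p[...,2]<60)),('green',(p[...,1]>130)&(p[...,0]<130))):
    q=W[m&c]; q=q[(q[:,1]<60)]; print(nm,len(q),q.mean(0),cv2.minAreaRect(q[:,:2].astype(np.float32)))
E
```

```text
[553.39107821 -53.54152747 105.58161677] [-3.13563871 -0.12672682  0.00402407] [ 0.56759384  0.68638257 -1.36990788]
red 139 [538.95199155  -8.45995907 116.91386318] ((539.1368408203125, -48.152252197265625), (157.92117309570312, 25.769580841064453), 87.26262664794922)
green 46 [552.43921948 -43.06264791 131.41378136] ((556.3643188476562, -49.70545959472656), (25.067739486694336, 87.83702850341797), 17.773439407348633)
```

View pics/c3.png

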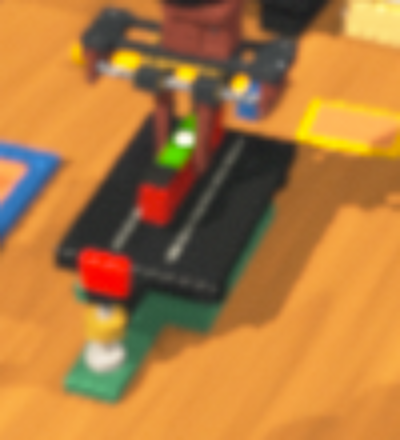

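The level is held about 20 mm above the plate, between the lines and aligned with them. Next I tilt it to match the plate and lower it.

{"fn": "jog_arm", "kwargs": {"travel": [[0,0,-0.008],[0,0,-0.018],[0,0,-0.027],[0,0,-0.035],[0,0,-0.04],[0,0,-0.043],[0,0,-0.044],[0,0,-0.045],[0,0,-0.045],[0,0,-0.045]], "dr": [[-0.005,0,0],[-0.01,0,0],[-0.015,0,0],[-0.019,0,0],[-0.019,0,0],[-0.019,0,0],[-0.019,0,0],[-0.019,0,0],[-0.019,0,0],[-0.019,0,0]]}}

```text
t: 8.3
ee_pos: [553.4, -53.6, 87.6]
orientation: [3.113, 0.125, -0.006]
ft_force: [0.4, -0.3, -1.6]
width: 23.9
```

{"fn": "jog_arm", "kwargs": {"travel": [[0,0,-0.001],[0,0,-0.002],[0,0,-0.003],[0,0,-0.004],[0,0,-0.005],[0,0,-0.006],[0,0,-0.006],[0,0,-0.006],[0,0,-0.006],[0,0,-0.006]], "dr": [[0,0,0],[0,0,0],[0,0,0],[0,0,0],[0,0,0],[0,0,0],[0,0,0],[0,0,0],[0,0,0],[0,0,0]]}}

```text
t: 9.3
ee_pos: [553.5, -53.5, 85.7]
orientation: [3.113, 0.126, -0.005]
ft_force: [-0.2, 1.6, 5.6]
width: 23.9
```

{"fn": "jog_arm", "kwargs": {"travel": [[0,0,0],[0,0,0],[0,0,0],[0,0,0],[0,0,0],[0,0,0.02],[0,0,0.08],[0,0,0.16],[0,0,0.22],[0,0,0.25]], "dr": [[0,0,0],[0,0,0],[0,0,0],[0,0,0],[0,0,0],[0,0,0],[0,0,0],[0,0,0],[0.019,0,0],[0.019,0,0]], "hand": 1}}

```text
t: 10.3
ee_pos: [554.7, -54.0, 188.4]
orientation: [-3.136, -0.126, -0.002]
ft_force: [0.1, -0.6, -0.7]
width: 87.9
```

{"fn": "jog_arm", "kwargs": {"travel": [[-0.003,0.03,0],[-0.007,0.08,0],[-0.012,0.13,0],[-0.017,0.19,0],[-0.022,0.25,0],[-0.027,0.31,0],[-0.032,0.37,0],[-0.037,0.42,0],[-0.042,0.455,0],[-0.042,0.466,0]], "dr": [[0,0,0.06],[0,0,0.15],[0,0,0.24],[0,0,0.33],[0,0,0.42],[0,0,0.51],[0,0,0.6],[0,0,0.69],[0,0,0.78],[0,0,0.87]]}}

```text
t: 11.3
ee_pos: [537.3, 133.7, 188.1]
orientation: [-2.345, -2.086, 0.003]
ft_force: [0.3, 0.5, -0.1]
width: 87.9
```

```bash
cat > look.py <<'E'
from h import *
import sys
from scipy.spatial.transform import Rotation as R
t=sys.argv[1]; d=grab('top','t'+t); s=grab('side','s'+t)
for n,d in(('top',d),('side',s)):
    W=cloud(d);p=d['pixels'].astype(int)
    reg=np.isfinite(W[...,2])&(abs(W[...,0]-553)<60)&(abs(W[...,1]+54)<95)&(W[...,2]>100)&(W[...,2]<128)
    for nm,c in(('green',(p[...,1]>120)&(p[...,0]<140)&(p[...,2]<100)),('white',(p.min(-1)>130)),('top',W[...,2]>106)):
        q=W[reg&c]; v,u=np.nonzero(reg&c)
        if len(q): print(n,nm,len(q),'uv',u.mean().round(1),v.mean().round(1),q.mean(0).round(1),[np.round(x,1) for x in cv2.minAreaRect(q[:,:2].astype(np.float32))] if len(q)>3 else '')
    cv2.imwrite(f'pics/{n}L{t}.png',cv2.resize(d['pixels'][:,:,::-1][(140 if n=="top" else 90):(240 if n=="top" else 200),(290 if n=="top" else 290):(440 if n=="top" else 400)],None,fx=4 if n=="top" else 3.6,fy=4 if n=="top" else 3.6,interpolation=cv2.INTER_CUBIC))
a=cv2.imread(f'pics/topL{t}.png');b=cv2.imread(f'pics/sideL{t}.png');b=b[:400,:199*2];o=np.zeros((400,0,3),'u1')
b=cv2.resize(b,(int(b.shape[1]*.5),int(b.shape[0]*.5))) if a.shape[1]+b.shape[1]>1000 else b
P=np.zeros((600,800,3),'u1');x=cv2.resize(a,(480,320));P[:320,:480]=x;P[:b.shape[0],800-320:]=b[:,:320];cv2.imwrite(f'pics/L{t}.png',P[:400])
o=telemetry.get_obs();m=R.from_rotvec(o['orientation']).as_matrix();print(o['t'],o['ee_pos'].round(1),'yaw',np.degrees(np.arctan2(m[1,0],m[0,0])),m[:,2].round(4),o['ft_force'].round(1),o['width'],'q',o['qpos'].round(2))
E
python3 look.py 3
```

```text
top green 257 uv 381.9 188.9 [552.4 -50.9 111.3] [array([552.8, -54.4]), array([22.8, 84.3]), np.float64(3.8)]
top white 32 uv 390.5 187.5 [555.2 -71.2 113.1] [array([555.1, -71.3]), array([12.4, 13. ]), np.float64(83.2)]
top top 639 uv 384.4 189.0 [551.9 -56.6 112.6] [array([552.1, -54.2]), array([ 24.4, 159.9]), np.float64(4.8)]
side green 68 uv 344.9 130.3 [550.5 -48.7 112.7] [array([550.5, -54. ]), array([21.3, 98.7]), np.float64(5.9)]
side white 13 uv 346.6 126.4 [553.8 -70.2 115.8] [array([554.9, -71.6]), array([10.9, 22. ]), np.float64(23.7)]
side top 196 uv 345.5 130.0 [548.9 -50.8 113.7] [array([549.8, -52.5]), array([ 24.9, 168.9]), np.float64(4.4)]
11.4 [537.5 133.1 188.1] yaw 83.02954689507507 [-0.0034  0.0014 -1.    ] [ 0.   0.3 -0.2] 87.84207286470674 q [ 0.22  0.36  1.81  0.    0.97 -1.23]
```

View pics/L3.png

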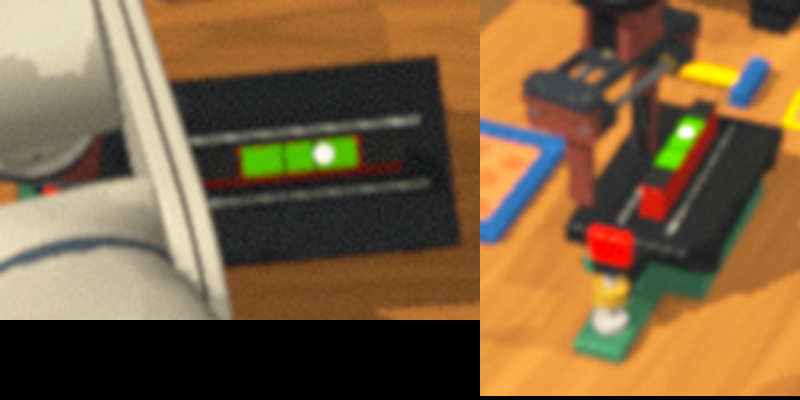

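The level lies within about 1 mm of the centre and parallel to the lines. The bubble sits 17 mm from the middle, on the side away from the foot, so the knob needs about 1.37 rad (78°) clockwise. Next is the knob grasp.

{"fn": "jog_arm", "kwargs": {"travel": [[0,-0.003,-0.01],[0.001,-0.004,-0.04],[0.001,-0.004,-0.08],[0.001,-0.004,-0.12],[0.001,-0.004,-0.15],[0.001,-0.004,-0.18],[0.001,-0.004,-0.2],[0.001,-0.004,-0.212],[0.001,-0.004,-0.217],[0.001,-0.004,-0.217]], "dr": [[0,0,0.05],[0,0,0.1],[0,0,0.127],[0,0,0.127],[0,0,0.127],[0,0,0.127],[0,0,0.127],[0,0,0.127],[0,0,0.127],[0,0,0.127]]}}

```text
t: 12.4
ee_pos: [538.0, 131.5, 101.3]
orientation: [-2.132, -2.304, 0.003]
ft_force: [-0.5, -0.4, 0.6]
width: 87.7
```

{"fn": "jog_arm", "kwargs": {"travel": [[0,0,0],[0,0,0],[0,0,0],[0,0,0],[0,0,0],[0,0,0],[0,0,0],[0,0,0],[0,0,0],[0,0,0]], "dr": [[0,0,0],[0,0,0],[0,0,0],[0,0,0],[0,0,0],[0,0,0],[0,0,0],[0,0,0],[0,0,0],[0,0,0]], "hand": -1}}

```text
t: 13.4
ee_pos: [538.0, 130.9, 101.3]
orientation: [-2.131, -2.305, 0.004]
ft_force: [0.6, -9.6, 1.8]
width: 12.2
```

```bash
python3 look.py 4
```

```text
top green 257 uv 381.9 188.9 [552.4 -50.8 111.3] [array([553.3, -54.5]), array([22.2, 85. ]), np.float64(4.4)]
top white 33 uv 390.6 187.5 [555.1 -71.4 113.4] [array([555. , -72.1]), array([12.8, 14.6]), np.float64(0.1)]
top top 644 uv 383.9 189.1 [551.6 -55.4 112.5] [array([552.2, -53.3]), array([ 24.5, 159.6]), np.float64(4.7)]
side green 61 uv 345.4 130.1 [549.4 -50.3 113. ] [array([549.9, -54.5]), array([20.8, 93.7]), np.float64(5.6)]
side white 11 uv 346.9 126.4 [554.3 -74.2 113.6] [array([554.1, -74.6]), array([ 7.3, 21. ]), np.float64(23.4)]
side top 177 uv 346.3 129.5 [547.9 -55.1 113.5] [array([548.7, -51.8]), array([ 25.5, 164.8]), np.float64(6.1)]
13.5 [538.1 130.8 101.3] yaw 94.47653109880653 [-3.5e-03 -5.0e-04 -1.0e+00] [-0.4 -4.7  0.7] 12.545124062725067 q [ 0.22  0.49  1.86  0.    0.79 -1.43]
```

{"fn": "jog_arm", "kwargs": {"travel": [[0,-0.002,0],[0,-0.002,0],[0,-0.002,0],[0,-0.002,0],[0,-0.002,0],[0,-0.002,0],[0,-0.002,0],[0,-0.002,0],[0,-0.002,0],[0,-0.002,0]], "dr": [[0,0,-0.05],[0,0,-0.12],[0,0,-0.2],[0,0,-0.29],[0,0,-0.38],[0,0,-0.47],[0,0,-0.56],[0,0,-0.65],[0,0,-0.73],[0,0,-0.78]]}}

```text
t: 14.5
ee_pos: [539.0, 132.0, 101.4]
orientation: [-3.067, -0.652, -0.003]
ft_force: [1.2, 10.7, -3.5]
width: 11.8
```

{"fn": "jog_arm", "kwargs": {"travel": [[0,0,0],[0,0,0],[0,0,0],[0,0,0],[0,0,0],[0,0,0],[0,0,0],[0,0,0],[0,0,0],[0,0,0]], "dr": [[0,0,0],[0,0,0],[0,0,0],[0,0,0],[0,0,0],[0,0,0],[0,0,0],[0,0,0],[0,0,0],[0,0,0]]}}

```text
t: 15.5
ee_pos: [539.0, 132.2, 101.4]
orientation: [-3.067, -0.652, -0.003]
ft_force: [0.6, 3.7, -2.1]
width: 11.8
```

{"fn": "jog_arm", "kwargs": {"travel": [[0,0,0],[0,0,0],[0,0,0],[0,0,0],[0,0,0],[0,0,0],[0,0,0],[0,0,0],[0,0,0],[0,0,0]], "dr": [[0,0,0],[0,0,0],[0,0,0],[0,0,0],[0,0,0],[0,0,0],[0,0,0],[0,0,0],[0,0,0],[0,0,0]]}}

```text
t: 16.5
ee_pos: [539.0, 132.3, 101.4]
orientation: [-3.067, -0.652, -0.003]
ft_force: [0.8, 4.4, -0.5]
width: 11.9
```

```bash
python3 look.py 5
```

```text
top green 253 uv 383.8 188.6 [552.9 -55.3 111.3] [array([553.3, -55.9]), array([21.6, 83.8]), np.float64(5.0)]
top white 33 uv 385.1 188.3 [553.6 -58.3 112.4] [array([553.2, -58.2]), array([14.1, 12.7]), np.float64(88.4)]
top top 656 uv 384.1 189.1 [551.7 -55.9 112.3] [array([552. , -55.4]), array([ 24.9, 159.5]), np.float64(4.8)]
side green 7 uv 343.4 130.1 [555.6 -46.7 112.8] [array([557.6, -47.2]), array([ 8.7, 13.5]), np.float64(55.7)]
side white 1 uv 345.0 129.0 [553.6 -55.9 112.9] 
side top 83 uv 346.8 127.8 [550.3 -64.9 114.7] [array([549.7, -54. ]), array([ 23.6, 156.2]), np.float64(4.7)]
16.6 [539.  132.3 101.4] yaw 23.993988552130222 [ 5.0e-04  6.3e-03 -1.0e+00] [ 0.8  4.5 -2.1] 11.97488286716657 q [ 0.22  0.49  1.86  0.01  0.78 -0.21]
```

View pics/L5.png

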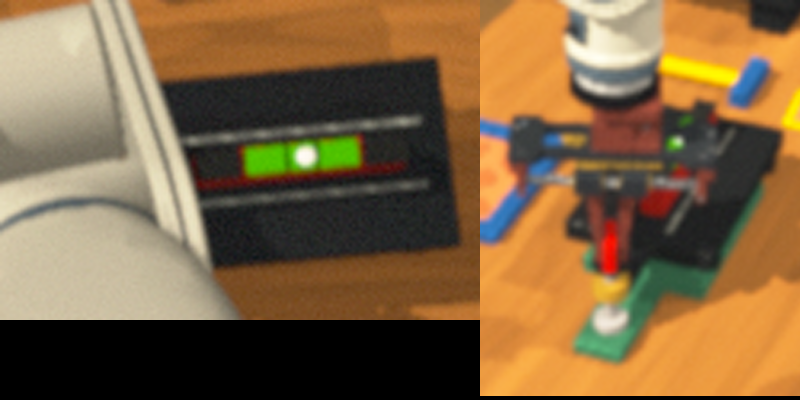

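The bubble is now about 2.4 mm from centre, still away from the foot, so about 11° more is needed.

{"fn": "jog_arm", "kwargs": {"travel": [[0,0,0],[0,0,0],[0,0,0],[0,0,0],[0,0,0],[0,0,0],[0,0,0],[0,0,0],[0,0,0],[0,0,0]], "dr": [[0,0,-0.03],[0,0,-0.07],[0,0,-0.1],[0,0,-0.12],[0,0,-0.125],[0,0,-0.125],[0,0,-0.125],[0,0,-0.125],[0,0,-0.125],[0,0,-0.125]]}}

```text
t: 17.6
ee_pos: [539.3, 132.3, 101.4]
orientation: [-3.116, -0.348, -0.005]
ft_force: [2.4, 5.4, -2.5]
width: 11.8
```

{"fn": "jog_arm", "kwargs": {"travel": [[0,0,0],[0,0,0],[0,0,0],[0,0,0],[0,0,0],[0,0,0],[0,0,0],[0,0,0],[0,0,0],[0,0,0]], "dr": [[0,0,0],[0,0,0],[0,0,0],[0,0,0],[0,0,0],[0,0,0],[0,0,0],[0,0,0],[0,0,0],[0,0,0]]}}

```text
t: 18.6
ee_pos: [539.4, 132.3, 101.4]
orientation: [-3.116, -0.348, -0.005]
ft_force: [0.6, 4.8, -3.1]
width: 11.8
```

{"fn": "jog_arm", "kwargs": {"travel": [[0,0,0],[0,0,0],[0,0,0],[0,0,0],[0,0,0],[0,0,0.02],[0,0,0.06],[0,0,0.12],[0,0,0.18],[0,0,0.22]], "dr": [[0,0,0],[0,0,0],[0,0,0],[0,0,0],[0,0,0],[0,0,0],[0,0,0],[0,0,0],[0,0,0],[0,0,0]], "hand": 0.2}}

```text
t: 19.6
ee_pos: [540.0, 132.5, 191.6]
orientation: [-3.116, -0.348, -0.008]
ft_force: [-0.7, -0.8, 0.8]
width: 52.9
```

```bash
python3 look.py 6
```

```text
top green 237 uv 384.3 188.4 [553.4 -56.5 111.4] [array([553.5, -56.3]), array([21.1, 84.6]), np.float64(5.0)]
top white 35 uv 384.2 188.4 [553.2 -56.2 113. ] [array([553.3, -55.8]), array([14.6, 12.9]), np.float64(84.6)]
top top 637 uv 385.3 188.9 [552.  -58.7 112.5] [array([552.5, -57.6]), array([ 24.9, 156.4]), np.float64(4.6)]
side green 62 uv 345.7 129.0 [551.3 -57.2 113. ] [array([551.8, -57.9]), array([21.3, 95.1]), np.float64(4.9)]
side white 13 uv 345.4 128.4 [553.4 -58.6 114. ] [array([553.5, -60.1]), array([10.8, 23.1]), np.float64(23.5)]
side top 169 uv 345.0 131.0 [548.1 -44.1 113.4] [array([549.8, -52.8]), array([ 25. , 159.3]), np.float64(4.5)]
19.7 [541.  132.7 192.2] yaw 12.759973909783739 [ 0.0074  0.0073 -0.9999] [ 0.3 -0.1  0.7] 52.59045190146615 q [ 0.22  0.36  1.81  0.01  0.96 -0.01]
```

The bubble is centred within about 0.3 mm after release. Fully open, the fingertips reach 44 to 57 mm from the middle along the level, so they can press both thumb pads evenly over the tilt axis. I'll turn the jaws to line up with the level.

{"fn": "jog_arm", "kwargs": {"travel": [[0.002,-0.02,0],[0.005,-0.06,0],[0.008,-0.11,0],[0.011,-0.17,0],[0.015,-0.23,0],[0.019,-0.29,0],[0.022,-0.35,0],[0.025,-0.41,0],[0.028,-0.45,0],[0.03,-0.472,0]], "dr": [[0,0,0.06],[0,0,0.15],[0,0,0.24],[0,0,0.33],[0,0,0.42],[0,0,0.51],[0,0,0.6],[0,0,0.69],[0,0,0.78],[0,0,0.86]], "hand": 1}}

```text
t: 20.7
ee_pos: [552.5, -57.4, 191.4]
orientation: [-2.206, -2.222, -0.002]
ft_force: [-0.0, 0.4, 0.5]
width: 87.7
```

```bash
python3 look.py 7
```

```text
top green 23 uv 374.0 192.3 [544.3 -31.8 111.2] [array([545.3, -29.6]), array([ 8. , 25.2]), np.float64(5.7)]
top top 123 uv 361.9 193.0 [542.9  -2.6 112.8] [array([545.9,  -9. ]), array([65.2, 22.5]), np.float64(88.6)]
side green 63 uv 345.7 129.2 [550.9 -55.9 113. ] [array([551.1, -56.4]), array([21.9, 94.2]), np.float64(3.9)]
side white 13 uv 345.4 128.4 [553.8 -59.7 113.3] [array([552.5, -58.2]), array([10.7, 21.7]), np.float64(25.3)]
side top 194 uv 345.2 130.5 [548.6 -47.6 113.5] [array([551.1, -54.4]), array([ 26. , 168.9]), np.float64(4.6)]
20.8 [552.6 -57.1 191.4] yaw 90.13300180416678 [-0.0066  0.0089 -0.9999] [-0.6 -0.5  0.3] 87.70679024739277 q [-0.13  0.36  1.8   0.01  0.98 -1.71]
```

{"fn": "jog_arm", "kwargs": {"travel": [[0,0.002,-0.01],[0,0.002,-0.03],[0,0.002,-0.06],[0,0.002,-0.09],[0,0.002,-0.12],[0,0.002,-0.145],[0,0.002,-0.16],[0,0.002,-0.169],[0,0.002,-0.173],[0,0.002,-0.173]], "dr": [[-0.006,-0.004,0.02],[-0.006,-0.004,0.051],[-0.006,-0.004,0.051],[-0.006,-0.004,0.051],[-0.006,-0.004,0.051],[-0.006,-0.004,0.051],[-0.006,-0.004,0.051],[-0.006,-0.004,0.051],[-0.006,-0.004,0.051],[-0.006,-0.004,0.051]]}}

```text
t: 21.8
ee_pos: [552.7, -56.4, 122.3]
orientation: [2.128, 2.311, -0.001]
ft_force: [0.7, -0.3, -0.6]
width: 87.9
```

```bash
python3 look.py 8; python3 - <<'E'
import cv2
a=cv2.imread('pics/s8.png')[85:175,300:400];cv2.imwrite('pics/c8.png',cv2.resize(a,None,fx=6,fy=6,interpolation=cv2.INTER_CUBIC))
E
```

```text
top top 9 uv 353.3 192.0 [545.7  17.6 111.7] [array([554.3,   2.5]), array([17.3, 53.3]), np.float64(29.2)]
side green 46 uv 346.5 128.5 [549.8 -61.2 113.5] [array([549.9, -55.6]), array([ 19.4, 105.5]), np.float64(6.6)]
side white 6 uv 346.3 128.5 [549.3 -57.8 115.2] [array([549.6, -59.9]), array([ 3.7, 22.7]), np.float64(23.1)]
side top 166 uv 345.3 130.9 [547.2 -45.  113.9] [array([551.2, -56.1]), array([ 24.8, 161.1]), np.float64(4.2)]
21.9 [552.9 -56.4 122.6] yaw 94.71409008308707 [ 1.e-04 -9.e-04 -1.e+00] [ 0.9 -0.8 -0.1] 87.73139160318964 q [-0.12  0.46  1.85 -0.    0.83 -1.77]
```

View pics/c8.png

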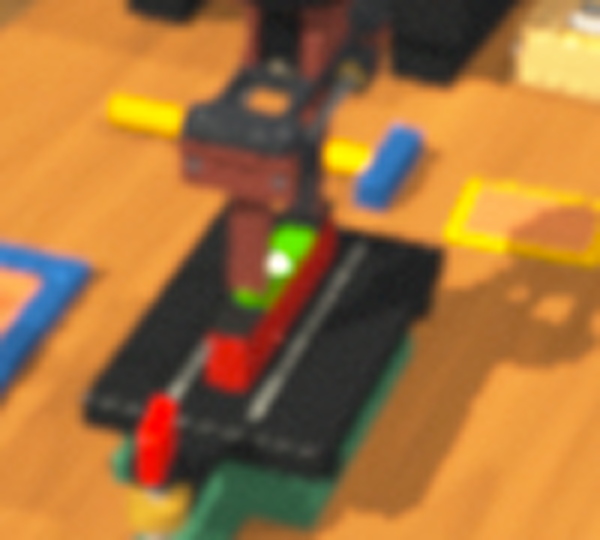

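{"fn": "jog_arm", "kwargs": {"travel": [[0,0,-0.004],[0,0,-0.008],[0,0,-0.011],[0,0,-0.013],[0,0,-0.015],[0,0,-0.0165],[0,0,-0.0175],[0,0,-0.018],[0,0,-0.018],[0,0,-0.018]], "dr": [[0,0,0],[0,0,0],[0,0,0],[0,0,0],[0,0,0],[0,0,0],[0,0,0],[0,0,0],[0,0,0],[0,0,0]]}}

```text
t: 22.9
ee_pos: [552.9, -56.4, 115.4]
orientation: [2.128, 2.31, -0.001]
ft_force: [0.1, -0.0, 0.1]
width: 87.8
```

{"fn": "jog_arm", "kwargs": {"travel": [[0,0,-0.0005],[0,0,-0.001],[0,0,-0.0015],[0,0,-0.002],[0,0,-0.0025],[0,0,-0.003],[0,0,-0.003],[0,0,-0.003],[0,0,-0.003],[0,0,-0.003]], "dr": [[0,0,0],[0,0,0],[0,0,0],[0,0,0],[0,0,0],[0,0,0],[0,0,0],[0,0,0],[0,0,0],[0,0,0]]}}

```text
t: 23.9
ee_pos: [553.1, -56.4, 115.1]
orientation: [2.127, 2.31, -0.0]
ft_force: [-3.2, 0.5, 9.4]
width: 87.8
```

I have contact at 9.4 N. Camera calls hold the last target, so I'll use them to watch the force and bubble settle.

```bash
python3 - <<'E'
from h import *
F=[]
for i in range(24):
    imaging.get_image('side'); F.append(telemetry.get_obs()['ft_force'])
F=np.array(F);print(F[:12].mean(0).round(2),F[12:].mean(0).round(2))
E
python3 look.py 9; python3 - <<'E'
import cv2
a=cv2.imread('pics/s9.png')[100:165,320:380];cv2.imwrite('pics/c9.png',cv2.resize(a,None,fx=9,fy=9,interpolation=cv2.INTER_CUBIC))
E
```

```text
[-2.95  0.35  9.85] [-2.86  0.34  9.72]
top green 3 uv 371.0 187.0 [557.3 -24.9 111.4] 
top top 9 uv 357.7 191.3 [547.2   7.2 111.4] [array([5.51e+02, 3.00e-01]), array([10.2, 52.6]), np.float64(20.8)]
side green 34 uv 348.1 126.3 [550.9 -77.8 113. ] [array([546.6, -67. ]), array([18.8, 74.3]), np.float64(19.6)]
side white 8 uv 346.0 128.8 [550.6 -57.9 113.7] [array([550.2, -57.1]), array([ 5.3, 19.9]), np.float64(9.8)]
side top 169 uv 345.0 131.2 [546.6 -40.8 114.8] [array([550.2, -53.6]), array([ 24.7, 159.5]), np.float64(4.4)]
25.2 [553.1 -56.4 115.1] yaw 94.71726504952089 [ 7.e-04 -1.e-03 -1.e+00] [-3.   0.3 10.2] 87.58576470934099 q [-0.12  0.47  1.86 -0.    0.81 -1.77]
```

View pics/c9.png

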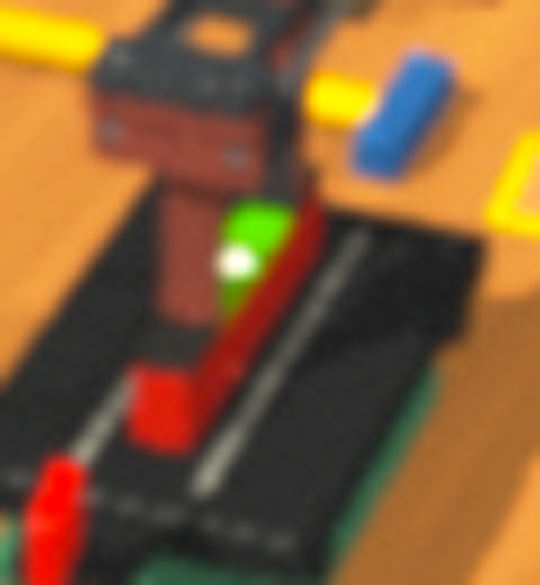

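```bash
python3 - <<'E'
from h import *
fs=[imaging.get_image('side')['pixels'] for i in range(8)]
A=np.mean(fs,0)[...,2]; 
for n,B in(('s6',load('s6')['pixels'][...,2]),('s7',load('s7')['pixels'][...,2]),('now',A)):
    print(n);print(B[124:134,340:352].round().astype(int))
    for c in(346,347,348):
        x=np.clip(B[124:134,c].astype(float)-60,0,None);print(c,(x*np.arange(124,134)).sum()/x.sum())
d=load('s7');E=np.array(d['extrinsics'])
for y in(-56,-53,-59): 
    P=E[:3,:3]@[553,y,113]+E[:3,3];print(y,P[:2]/P[2]*d['fx']+[d['cx'],d['cy']])
print(telemetry.get_obs()['ft_force'])
E
```

```text
s6
[[ 46  45  47  43  40   0   0   0   0   0   0   0]
 [ 45  44  47  43  27   0   0   0   0   0   0   0]
 [ 42  41  44  46  58  74  58   0   0   0   0   0]
 [ 42  41  41  72 135 190 188 125   0   0   0   0]
 [ 40  39  45 101 196 245 246 203  88   0   0  12]
 [ 37  33  35 102 191 239 242 213 102   0  13  17]
 [ 34   1   0  29 103 146 151 117  54   6  16  21]
 [ 18   0   0   0   0   0  32  17   7  14  18  18]
 [  0   0   0   0   0   0   0   0  15  17  19  24]
 [  0   0   0   0   0   0   0   6  21  19  18  29]]
346 128.40204429301534
347 128.48325358851676
348 128.6
s7
[[ 47  45  43  46  41   0   0   0   0   0   0   0]
 [ 45  43  45  40  30   0   0   0   0   0   0   0]
 [ 43  43  41  44  59  75  63   0   0   0   0   0]
 [ 42  41  40  68 134 189 187 123   0   0   0   0]
 [ 42  39  44 102 196 245 246 204  89   0   0  14]
 [ 40  32  36 100 190 239 242 210 101   0   8  21]
 [ 32   6   0  27 106 146 150 116  50   1  15  15]
 [ 22   0   0   0   0   0   8   0   0  18  17  21]
 [  0   0   0   0   0   0   0   0   8  18  20  23]
 [  0   0   0   0   0   0   0   0  17  20  21  24]]
346 128.38945578231292
347 128.4818401937046
348 128.5857142857143
now
[[ 56  55  54  52  42   1   0   0   0   0   0   0]
 [ 56  58  56  51  36   0   0   0   0   0   0   0]
 [ 56  57  56  52  44  31   0   0   0   0   0   0]
 [ 56  56  56  59  83 124 140 104   0   0   0   0]
 [ 56  57  57  73 132 200 224 189  87   0   0  12]
 [ 56  57  58  80 146 215 232 204 100   0   8  17]
 [ 56  56  56  67 100 139 147 116  48   1  15  18]
 [ 56  56  56  54  51  47  34   7   1  12  19  20]
 [ 57  57  56  52  37   0   0   0  11  18  18  22]
 [ 57  57  56  52  36   0   0   2  16  18  22  27]]
346 128.5289440993789
347 128.56716917922947
348 128.60111317254174
-56 [345.1623195  129.02923077]
-53 [344.8191104  129.43456685]
-59 [345.50460127 128.6249899 ]
[-2.75394823 -0.1690314   9.4413163 ]
```

The visible half of the bubble has moved less than 0.6 mm from its centred position (the limit is 3 mm), and the force is steady near 9.5–10 N. I'm handing in.

```bash
python3 -c "
from workcell import ticket;print(ticket.close_job())"
```

```text
the job is handed in; nothing more can be done
None
```

The job is done and handed in at about 26 s on the robot clock, with the arm still pressing on the level.

- **Placing:** I laid the red level on the plate between the white lines. On release it measured about 1 mm from the plate's centre and parallel to the lines to within about 0.3°, and then I let go of it.
- **Levelling:** I turned the foot knob about 82° (1.43 rad) clockwise and let go of it. The bubble then rested about 0.3 mm from the middle of the vial.
- **Pressing:** The opened fingertips press on both thumb pads, evenly about the plate's tilt axis. The force held at about 9.4–10 N downward over more than 1 s, with about 3 N sideways.

**Last checks:**
- **Bubble:** While pressing, one finger hid part of the bubble from the side camera. A first reading of the bubble looked about 3 mm off, but it was biased by the hidden part. A closer comparison of the part still in view showed a shift of 0.6 mm or less, so the bubble is inside the 3 mm limit.
- **Other objects:** I planned the path clear of the other things on the bench. I did not measure their positions again at the end.

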